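# Seat the airtight tub's lid

## Task

The lid of the big square airtight tub of shoe-care things is only laid on, with its rim standing up all round. Press the rim down on each of its four sides until the whole lid is fully seated and flat, and let go. The small square tub is left airing: do not touch it.

Things in the scene. Friction and masses are not known exactly. Their poses are not given: they have to be found in the camera images.
- tub_near_spot (a point): Press spot on the robot-facing rim side of the big tub's grey lid (188 mm square: recessed flat middle 112 mm square, four mitred rim sides, each a strip 38 mm deep and 6 mm thick bending along its inner edge). Spot: top face, mid-length of the strip, 24 mm from its inner edge, 14 mm from its outer edge, 80 mm from the tub's middle. x: outwards up the slope; z: square to the face, up when seated.
- tub_far_spot (a point): Same spot on the rim side away from the robot; axes likewise. Each side starts sloping up outwards by 0.14 to 0.26 rad (5 to 10 mm at its outer edge). Pushed straight down at its spot with about 7 N it goes down and stays where left. Flat, it meets a firm stop, its top then 103 mm above the ledge and 6 mm above the middle panel.
- tub_left_spot (a point): Same spot on the rim side to the robot's left (+y); axes likewise. The big tub is clear plastic, 176 mm square, about 0.9 kg, stands loose and upright on the white ledge (z = 0), its sides turned up to 0.5 rad.
- tub_right_spot (a point): Same spot on the rim side to the robot's right (-y); axes likewise.
- small: Bystander to leave alone: a smaller square tub of the same make, 112 mm over its lid, 70 mm high, its rim also standing up. Origin: centre of its underside, z up. It stands 0.3 to 0.46 m to the left or right of the big tub; a black torch 32 mm high lies between them.

How it is judged:
By the outcome, as a careful person would: the job done as asked, in the order asked, and still so for the second after the job is handed in, with the robot touching nothing.
It also fails if it takes over 48 s, if anything falls off the work surface, if the arm or the gripper's body presses on something with over 40 N, if the wrist force passes 120 N, or if a joint passes its speed limit or range.

## Robot

A 7-joint arm with a two-finger parallel gripper is mounted at the origin on the work surface. World frame = base frame: x ahead of the robot, y to its left, z up, the work surface at z = 0. Lengths are in m, angles in rad, forces in N, time in s.
With the tool pointing down it reaches from about 0.4 to 0.875 m from the base axis. Payload 19.3 kg.
Tool frame: the origin (TCP) lies at the centre of the arm's flange, where the gripper is bolted on; the fingertips stand robot.nose_length ahead of it and the grasp point (between the pads) lies 155 mm ahead of it (robot.nose_length is the distance from the TCP to the fingertips, in m); z points along the fingers, y is the direction in which the jaws open and shut (so a half turn about z gives the same grasp; the last joint's range is limited). The gripper opens to 85 mm and grips with 20 to 120 N. Pads are 22 mm wide; open, the fingers measure 114 mm over their backs; the gripper's body (76 mm by 85 mm) begins 54 mm behind the grasp point. The pads swing forward as they close: fully open they stand 13 mm farther back than shut.
Start: joints at [-0.07, 0.521, -0.036, 1.599, 0.021, 1.021, -0.113], TCP at [0.625, -0, 0.405] pointing down, gripper open.
Joint ranges: [-2.91, 2.91], [-0.3, 2.13], [-1.5, 1.42], [0.17, 2.43], [-1.26, 4.41], [0.16, 1.93], [-2.52, 2.52]. Speed limits (rad/s): [1.89, 1.89, 2.39, 2.39, 3.01, 3.01, 3.01].

## Interface

Orientations are given as [roll, pitch, yaw] about the fixed x, y, z axes, in that order (R = Rz(yaw) Ry(pitch) Rx(roll)).
In Python, from plant import robot gives the robot as it stands.
- The arm moves only by the shell command python3 -m handwheel 'ROWS' [FORCE]. ROWS is JSON, a list of rows, each a list of 3 entries, a list of its own where there are three numbers: the shift along the tool's x, y, z scaled (see below), then the turn, a rotation vector about the tool's x, y, z scaled (see below), then the closure, from -1 (fully open) to 1 (shut), so that 0 is half open. A call has 1 to 8 rows; each row shifts and turns the commanded pose from where the row before left it, along the tool's axes as they then stand; what a row does not reach is not made up. The controller multiplies each number of a shift by 0.04 m and each number of a turn by 0.08 rad. A row lasts 1/8 s, in which the tool goes at most 62.5 mm and 10.7 degrees, less where a joint would pass 70% of its speed; a pose out of reach is approached as far as the arm can. A call with a number of a shift or a turn outside -1 to 1 is refused whole. A call with a gripper value outside its range is refused whole. The fingers move at their own pace and stop on an object; FORCE is the grip in N (left out, the last holds). Time passes only in rows, so rows that do not move let the fingers close. It gives the time, the measured TCP pose, the force and the opening at its end, in the units of the state.
- robot.read_state(): the state, without advancing time (a new reading comes with each control period).
- robot.camera(name): name is "scene" or "side" or "wrist"; returns a dict with "image" (384x512x3 uint8, red, green, blue), "range_z" (384x512 float32, m along the optical axis (not along the pixel's ray), 0 where there is no reading), "mtx" (3x3 intrinsics, pixels), "T" (4x4, takes a point from camera to world coordinates); the wrist camera has in their place "hand_eye" (4x4, takes a point from camera to tool coordinates, whose origin is the TCP and whose axes are the flange's). Camera axes: x right, y down, z forward; pixel columns grow to the right and rows downward; lengths in m; the calibration is good to about 2 mm. A picture is of the moment at which its call begins: read the wrist's pose just before it.
- robot.sign_off(): hands the job in, once; it reports no verdict.
Trained networks look in the newest picture that a camera, given by its name, has taken for a name from the list of things; names that differ only in an ending like _2 or _b are one class to them, and where a whole thing is asked for, a point or a joint stands for the part that bears it (a point fixed in the world has none). Each returns a list of dicts, best first, with "score" (0 to 1); they miss things now and then, are a little off and sometimes report something else, mostly with a low value. They report only what shows in the picture. A call takes as long as a camera call.
- robot.outline_of(camera, target): "pixels" (384x512 bool, what is visible of it) and "extent" ([left, top, right, bottom] in pixels, round what is visible of it).
- robot.spot_point(camera, target): "location" ([column, row] in pixels: a listed point, or the origin of a listed thing).
The state is a dict: "t": time; "joint_positions": joint angles; "dq": joint speeds; "effort": joint torques, N m; "tcp_pos": TCP position; "tcp_rot": TCP orientation; "ft_force": force on the tool from outside, world axes, zero at the start; "moment": the same for the moment, N m; "opening": opening from 0.0 (shut) to 1.0 (fully open).
Only numpy, scipy, OpenCV 4.12 (cv2) and the standard library are available. Lean on these libraries where they do the work, as an engineer would, in place of code of your own. Each camera call takes 0.05 s, during which the arm holds its last target. There are 200 camera calls.

## Working session

There is one attempt and no reset: what is moved stays moved. The work goes in short steps, Python scripts to look and compute and a shell command to move; the robot and the scene stay as the last step left them, time stands still between calls to the robot, and variables do not carry over. Pictures are saved under pics/ and viewed, about 8 in all and at most 12, crops included, and the job is handed in when it is done.

```bash
mkdir -p pics; cat > h.py <<'E'
import numpy as np, cv2
from scipy.spatial.transform import Rotation as R
from plant import robot
def pose():
    s=robot.read_state(); return np.array(s['tcp_pos']),R.from_euler('xyz',s['tcp_rot'])
def shot(cam):
    p,r=pose(); c=robot.camera(cam)
    if 'T' in c: T=np.array(c['T'])
    else:
        W=np.eye(4);W[:3,:3]=r.as_matrix();W[:3,3]=p;T=W@np.array(c['hand_eye'])
    return c,T
def cloud(c,T):
    K=np.array(c['mtx']);z=c['range_z'];v,u=np.mgrid[:384,:512]
    P=np.stack([(u-K[0,2])/K[0,0]*z,(v-K[1,2])/K[1,1]*z,z],-1)
    return P@T[:3,:3].T+T[:3,3]
def save(img,n): cv2.imwrite('pics/'+n,cv2.cvtColor(img,cv2.COLOR_RGB2BGR))
E
python3 - <<'E'
from h import *
print(robot.nose_length, robot.read_state())
ims=[]
for cam in ['scene','wrist']:
    c,T=shot(cam); im=c['image'].copy(); P=cloud(c,T); print(cam,T[:3,3])
    for n in ['near','far','left','right']:
        r=robot.spot_point(cam,f'tub_{n}_spot')
        for d in r[:2]:
            u,v=map(int,np.round(d['location'])); print(n,d['score'],u,v,P[v,u].round(4)); cv2.circle(im,(u,v),3,(255,0,0),-1);cv2.putText(im,n[0],(u+4,v),0,.5,(255,0,0))
    for d in robot.spot_point(cam,'small')[:1]:
        u,v=map(int,d['location']);print('small',d['score'],u,v,P[v,u])
    m=robot.outline_of(cam,'tub_near_spot')
    if m: print(m[0]['score'],m[0]['extent'])
    np.save(f'{cam}.npy',P); ims.append(im)
save(cv2.resize(np.hstack(ims),(800,300)),'a.png')
E
```

```text
0.1734 {'t': 0.0, 'joint_positions': array([-0.07018163,  0.52200727, -0.03632284,  1.60001245,  0.02119981,
        1.0211089 , -0.11280877]), 'dq': array([-5.38737352e-05,  1.65316077e-03,  1.11946653e-03, -4.89185609e-04,
        3.94910399e-04, -8.70421375e-04, -3.54013641e-04]), 'effort': array([-4.24098413e-03, -9.27110124e+01,  1.97758444e+00, -3.69928443e+01,
        1.76317629e-02,  8.19846697e-03, -6.58496788e-05]), 'tcp_pos': array([ 6.24853619e-01, -3.72130436e-05,  4.04128279e-01]), 'tcp_rot': array([-3.14044483e+00,  8.51058904e-05,  1.57075529e+00]), 'ft_force': array([0.64317598, 0.74149547, 0.79119372]), 'moment': array([0.00491839, 0.03421371, 0.00958812]), 'opening': 0.9973814874952963}
scene [ 1.02894344 -0.13635633  0.72064532]
near 0.74 329 151 [0.4832 0.1692 0.1056]
far 0.96 352 205 [0.6338 0.1625 0.1074]
left 0.83 376 173 [0.5664 0.243  0.1077]
right 0.94 304 184 [0.5629 0.0863 0.1075]
small 0.88 173 219 [ 0.56779063 -0.18550138  0.07263173]
0.73 [301.7, 141.3, 362.0, 164.9]
wrist [0.62396156 0.07607066 0.37374691]
right 0.94 167 70 [0.5578 0.0866 0.1074]
small 0.66 176 292 [ 0.54137416 -0.1371558   0.0725833 ]
0.69 [30.9, 0.0, 95.1, 86.3]
```

View pics/a.png

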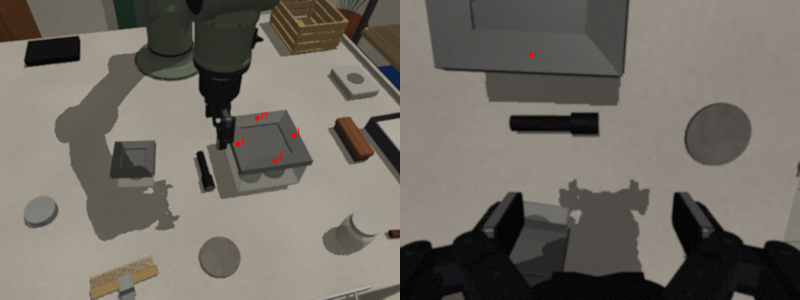

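The big tub's spots are roughly at x≈0.56, y≈0.165 (scene spots at about (329,151), (352,205), (376,173) and (304,184)). The small tub and the torch are on its right. I'll move the wrist camera over the tub and close the fingers.

```bash
python3 -m handwheel '[[[0.75,-0.5,0],[0,0,0],1],[[0.75,-0.5,0],[0,0,0],1],[[0.75,-0.5,0],[0,0,0],1],[[0,0,0],[0,0,0],1],[[0,0,0],[0,0,0],1],[[0,0,0],[0,0,0],1],[[0,0,0],[0,0,0],1]]' 40
cat > look.py <<'E'
from h import *
import sys
def look(name,cam='wrist'):
    c,T=shot(cam); im=c['image'].copy(); P=cloud(c,T); S={}
    for n in ['near','far','left','right']:
        for d in robot.spot_point(cam,f'tub_{n}_spot')[:1]:
            u,v=map(int,np.round(d['location'])); print(n,d['score'],u,v,P[v,u].round(4)); cv2.circle(im,(u,v),2,(255,0,0),-1);cv2.putText(im,n[0],(u+4,v),0,.5,(255,0,0))
    m=(P[...,2]>.09)&(P[...,2]<.125)&(np.hypot(P[...,0]-.561,P[...,1]-.165)<.15)
    q=P[m]; rc=cv2.minAreaRect((q[:,:2]*1000).astype(np.float32)); print('rect',rc)
    th=np.deg2rad(rc[2]); th=(th+np.pi/4)%(np.pi/2)-np.pi/4
    ctr=np.array(rc[0])/1000; a=np.array([np.cos(th),np.sin(th)]);b=np.array([-a[1],a[0]])
    for n,d,e in [('near',-a,b),('far',a,b),('left',b,a),('right',-b,a)]:
        w=(q[:,:2]-ctr); r=w@d; l=abs(w@e)<.03
        out=[np.round(np.median(q[l&(abs(r-k)<.003),2])*1000,1) for k in (.03,.060,.068,.076,.084,.090)]
        print(n,'spot',(ctr+.08*d).round(4),'z at 30,60,68,76,84,90mm',out)
    save(im,name)
if __name__=='__main__': look(*sys.argv[1:])
E
python3 look.py b.png
```

```text
t: 1.58
tcp_pos: [0.5653, 0.0893, 0.4046]
tcp_rot: [-3.141, 0.0, 1.57]
ft_force: [0.5, 0.4, -0.3]
opening: -0.0
near 0.73 245 183 [0.5576 0.0854 0.1079]
far 0.86 347 90 [0.6376 0.1613 0.1088]
right 0.93 244 182 [0.5568 0.086  0.107 ]
rect ((558.9459228515625, 148.5570068359375), (157.06057739257812, 185.63185119628906), 87.84741973876953)
near spot [0.479  0.1516] z at 30,60,68,76,84,90mm [np.float64(97.2), np.float64(104.1), np.float64(105.8), np.float64(107.5), np.float64(109.3), np.float64(110.5)]
far spot [0.6389 0.1456] z at 30,60,68,76,84,90mm [np.float64(97.1), np.float64(104.2), np.float64(106.3), np.float64(108.2), np.float64(110.2), np.float64(111.6)]
left spot [0.562  0.2285] z at 30,60,68,76,84,90mm [np.float64(97.1), np.float64(97.1), np.float64(97.3), np.float64(104.0), np.float64(nan), np.float64(nan)]
right spot [0.5559 0.0686] z at 30,60,68,76,84,90mm [np.float64(97.1), np.float64(107.0), np.float64(108.8), np.float64(110.4), np.float64(nan), np.float64(nan)]
  return _methods._mean(a, axis=axis, dtype=dtype,
  ret = ret.dtype.type(ret / rcount)
```

View pics/b.png

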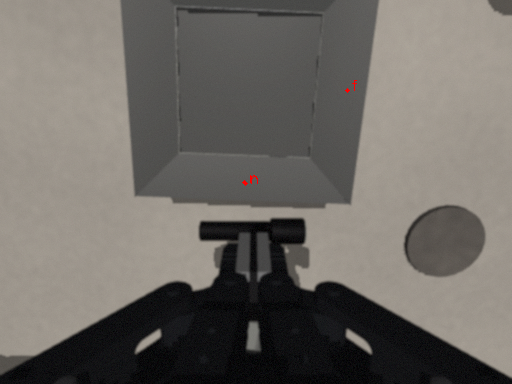

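The big tub's right, near and far rims are in view and all stand up. The left rim is cut off at the top of the picture. I take the centre as about (0.560, 0.164) with yaw −0.038. That puts the spots at right (0.557,0.084), near (0.480,0.167), far (0.640,0.161) and left (0.563,0.244). I'll press the right side first.

```bash
python3 -m handwheel '[[[-0.12,-0.2,0.9],[0,0,0],1],[[0,0,0.9],[0,0,0],1],[[0,0,0.9],[0,0,0],1],[[0,0,0.1],[0,0,0],1],[[0,0,0.1],[0,0,0],1],[[0,0,0.1],[0,0,0],1],[[0,0,0],[0,0,0],1]]'
python3 -m handwheel '[[[0,0,0.05],[0,0,0],1],[[0,0,0.05],[0,0,0],1],[[0,0,0],[0,0,0],1]]'
```

```text
t: 2.7
tcp_pos: [0.5571, 0.0852, 0.2852]
tcp_rot: [3.141, -0.0, 1.571]
ft_force: [0.1, 0.5, 0.0]
opening: 0.001
t: 3.08
tcp_pos: [0.5572, 0.0849, 0.2809]
tcp_rot: [3.141, 0.0, 1.57]
ft_force: [0.7, -1.3, 2.3]
opening: 0.002
```

```bash
python3 -m handwheel '[[[0,0,0.04],[0,0,0],1],[[0,0,0.04],[0,0,0],1],[[0,0,0],[0,0,0],1]]'
python3 -m handwheel '[[[0,0,0.03],[0,0,0],1],[[0,0,0],[0,0,0],1]]'
```

```text
t: 3.45
tcp_pos: [0.5571, 0.085, 0.2775]
tcp_rot: [3.141, 0.0, 1.571]
ft_force: [1.0, -0.9, 3.0]
opening: -0.002
t: 3.7
tcp_pos: [0.5571, 0.0849, 0.2764]
tcp_rot: [3.141, 0.0, 1.571]
ft_force: [0.4, -3.7, 5.6]
opening: 0.003
```

```bash
python3 -m handwheel '[[[0,0,0.03],[0,0,0],1],[[0,0,0],[0,0,0],1]]'
python3 -m handwheel '[[[0,0,0.03],[0,0,0],1],[[0,0,0],[0,0,0],1]]'
```

```text
t: 3.95
tcp_pos: [0.5571, 0.0849, 0.2762]
tcp_rot: [3.141, 0.0, 1.57]
ft_force: [-5.6, -4.6, 24.4]
opening: 0.001
t: 4.2
tcp_pos: [0.5572, 0.0849, 0.2759]
tcp_rot: [3.14, 0.0, 1.57]
ft_force: [-11.4, -5.8, 42.3]
opening: 0.002
```

The firm stop shows at TCP z ≈ 0.276. Next is the near side.

```bash
python3 -m handwheel '[[[0,0,-0.75],[0,0,0],1],[[0.7,-0.65,0],[0,0,0],1],[[0.7,-0.65,0],[0,0,0],1],[[0.65,-0.63,0],[0,0,0],1],[[0,0,0],[0,0,0],1],[[0,0,0.4],[0,0,0],1],[[0,0,0.1],[0,0,0],1],[[0,0,0],[0,0,0],1]]'
python3 -m handwheel '[[[0,0,0.05],[0,0,0],1],[[0,0,0.05],[0,0,0],1],[[0,0,0.05],[0,0,0],1],[[0,0,0.04],[0,0,0],1],[[0,0,0],[0,0,0],1]]'
```

```text
t: 5.2
tcp_pos: [0.48, 0.1667, 0.2832]
tcp_rot: [-3.141, 0.001, 1.57]
ft_force: [-0.3, -0.2, -0.4]
opening: -0.0
t: 5.82
tcp_pos: [0.4796, 0.1671, 0.2764]
tcp_rot: [-3.141, 0.0, 1.571]
ft_force: [-3.8, -0.4, 4.4]
opening: -0.003
```

```bash
python3 -m handwheel '[[[0,0,0.03],[0,0,0],1],[[0,0,0],[0,0,0],1],[[0,0,0.02],[0,0,0],1],[[0,0,0],[0,0,0],1]]'
```

```text
t: 6.32
tcp_pos: [0.4797, 0.167, 0.2759]
tcp_rot: [3.141, -0.0, 1.57]
ft_force: [-13.0, -4.5, 42.1]
opening: 0.003
```

```bash
python3 -m handwheel '[[[0,0,-0.75],[0,0,0],1],[[0.65,0.7,0],[0,0,0],1],[[0.65,0.7,0],[0,0,0],1],[[0.62,0.68,0],[0,0,0],1],[[0,0,0],[0,0,0],1],[[0,0,0.4],[0,0,0],1],[[0,0,0.1],[0,0,0],1],[[0,0,0],[0,0,0],1]]'
python3 -m handwheel '[[[0,0,0.05],[0,0,0],1],[[0,0,0.05],[0,0,0],1],[[0,0,0.05],[0,0,0],1],[[0,0,0.04],[0,0,0],1],[[0,0,0],[0,0,0],1]]'
python3 -m handwheel '[[[0,0,0.03],[0,0,0],1],[[0,0,0],[0,0,0],1]]'
```

```text
t: 7.32
tcp_pos: [0.5627, 0.2435, 0.2839]
tcp_rot: [-3.141, 0.001, 1.57]
ft_force: [-0.4, 0.5, -0.5]
opening: -0.001
t: 7.95
tcp_pos: [0.5631, 0.2444, 0.277]
tcp_rot: [3.141, -0.001, 1.571]
ft_force: [-0.1, 2.3, 2.9]
opening: 0.002
t: 8.2
tcp_pos: [0.5631, 0.2443, 0.2763]
tcp_rot: [3.141, -0.001, 1.571]
ft_force: [-2.9, 2.6, 13.0]
opening: -0.004
```

```bash
python3 -m handwheel '[[[0,0,0.03],[0,0,0],1],[[0,0,0],[0,0,0],1]]'
python3 -m handwheel '[[[0,0,-0.75],[0,0,0],1],[[-0.7,0.65,0],[0,0,0],1],[[-0.7,0.65,0],[0,0,0],1],[[-0.68,0.63,0],[0,0,0],1],[[0,0,0],[0,0,0],1],[[0,0,0.4],[0,0,0],1],[[0,0,0.1],[0,0,0],1],[[0,0,0],[0,0,0],1]]'
python3 -m handwheel '[[[0,0,0.05],[0,0,0],1],[[0,0,0.05],[0,0,0],1],[[0,0,0.05],[0,0,0],1],[[0,0,0.04],[0,0,0],1],[[0,0,0],[0,0,0],1]]'
python3 -m handwheel '[[[0,0,0.03],[0,0,0],1],[[0,0,0],[0,0,0],1]]'
```

```text
t: 8.45
tcp_pos: [0.5631, 0.2444, 0.2761]
tcp_rot: [3.14, -0.001, 1.571]
ft_force: [-7.7, 0.3, 29.9]
opening: 0.0
t: 9.45
tcp_pos: [0.6397, 0.1614, 0.2837]
tcp_rot: [-3.14, 0.0, 1.572]
ft_force: [-0.7, 0.2, -0.3]
opening: -0.002
t: 10.07
tcp_pos: [0.6406, 0.1611, 0.2772]
tcp_rot: [3.14, -0.001, 1.571]
ft_force: [1.9, 1.1, 3.8]
opening: -0.002
t: 10.32
tcp_pos: [0.6407, 0.161, 0.2764]
tcp_rot: [3.14, -0.001, 1.571]
ft_force: [2.1, 0.6, 8.7]
opening: 0.0
```

```bash
python3 -m handwheel '[[[0,0,0.03],[0,0,0],1],[[0,0,0],[0,0,0],1]]'
python3 -m handwheel '[[[0,0,-0.8],[0,0,0],1],[[0,0,-0.8],[0,0,0],1],[[-0.3,-0.5,-0.8],[0,0,0],1],[[-0.3,-0.5,-0.8],[0,0,0],1],[[-0.3,-0.5,-0.7],[0,0,0],1],[[-0.1,-0.5,-0.4],[0,0,0],1],[[0,0,0],[0,0,0],1],[[0,0,0],[0,0,0],1]]'
python3 look.py c.png 2>/dev/null; python3 look.py d.png scene 2>/dev/null
```

```text
t: 10.58
tcp_pos: [0.6407, 0.161, 0.2762]
tcp_rot: [3.139, -0.001, 1.571]
ft_force: [-3.4, -0.9, 24.1]
opening: -0.001
t: 11.58
tcp_pos: [0.5604, 0.1209, 0.4458]
tcp_rot: [-3.141, 0.0, 1.571]
ft_force: [-0.1, -0.5, -1.1]
opening: 0.0
near 0.6 169 121 [0.4804 0.1641 0.1039]
far 0.62 336 124 [0.6377 0.1615 0.1036]
left 0.62 256 24 [0.5618 0.2469 0.1032]
right 0.62 250 198 [0.5564 0.087  0.1025]
rect ((559.8572387695312, 163.24575805664062), (188.9529571533203, 188.88922119140625), 87.83814239501953)
near spot [0.4799 0.1663] z at 30,60,68,76,84,90mm [np.float64(97.2), np.float64(103.1), np.float64(103.2), np.float64(103.0), np.float64(103.1), np.float64(103.1)]
far spot [0.6398 0.1602] z at 30,60,68,76,84,90mm [np.float64(97.2), np.float64(103.2), np.float64(103.2), np.float64(103.2), np.float64(103.1), np.float64(103.2)]
left spot [0.5629 0.2432] z at 30,60,68,76,84,90mm [np.float64(97.1), np.float64(103.1), np.float64(103.2), np.float64(103.2), np.float64(103.1), np.float64(103.2)]
right spot [0.5568 0.0833] z at 30,60,68,76,84,90mm [np.float64(97.1), np.float64(103.1), np.float64(10
[... 292 characters left out ...]
, 190.96324157714844), 87.8433837890625)
near spot [0.479  0.1678] z at 30,60,68,76,84,90mm [np.float64(96.9), np.float64(102.0), np.float64(102.3), np.float64(102.1), np.float64(102.1), np.float64(102.1)]
far spot [0.6389 0.1618] z at 30,60,68,76,84,90mm [np.float64(96.5), np.float64(102.4), np.float64(102.3), np.float64(102.1), np.float64(102.5), np.float64(102.2)]
left spot [0.5619 0.2448] z at 30,60,68,76,84,90mm [np.float64(96.6), np.float64(102.3), np.float64(102.3), np.float64(102.4), np.float64(102.5), np.float64(102.6)]
right spot [0.5559 0.0849] z at 30,60,68,76,84,90mm [np.float64(96.1), np.float64(102.3), np.float64(102.4), np.float64(102.4), np.float64(102.4), np.float64(102.1)]
```

View pics/c.png

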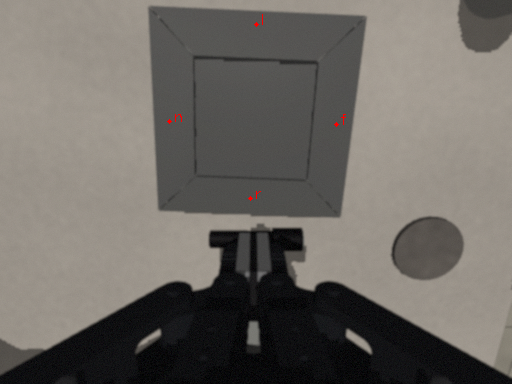

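View pics/d.png

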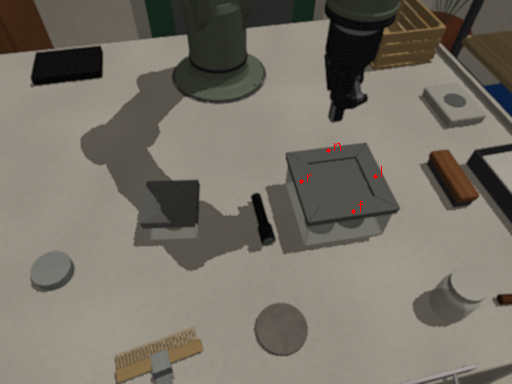

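Both views show all four rim sides flat around the big lid: 103.0–103.2 mm against 97.1–97.2 mm for the middle panel in the wrist picture. The mitre lines are closed, the gripper is well clear, and the small tub at about (170,208) and the torch at (262,220) haven't been touched.

```bash
python3 -c "
from plant import robot
print(robot.sign_off())"
```

```text
the job is handed in; nothing more can be done
None
```

The big tub's lid is fully seated and flat, and I handed the job in at about 12 s of the 48 s allowed. With the fingers shut, I pressed the right, near, left and far rim sides straight down until each met its firm stop. I then lifted the arm clear.

- **Seating:** in the last wrist picture all four rim sides measure 103.0–103.2 mm high from inner to outer edge, with the middle panel at 97.1–97.2 mm. The scene camera reads about 1 mm lower (102.0–102.6 mm) but equally flat, which is within its calibration.
- **Tub position:** the tub ended within about 1 mm of where I estimated it before pressing.
- **Press force:** the wrist force read at the stops was 24 to 42 N. The right and near sides reached 42 N, slightly more than I meant. I took the 40 N limit to apply only to the arm and gripper body; these presses were made with the fingertips.
- **Small tub and torch:** the arm never went near either one. I checked this by eye in the last scene picture and did not measure their positions again.

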